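# Roll the classroom drum up into its cradle

## Task

The red drum lies on its side at the foot of its wooden cradle. It is too fat to grip, so keep your fingers against it and push: roll it slowly up the ramp and over the crest until it sits fully home against the padded stop, without ramming it, never letting it roll back or run away from you and never lifting it. Leave the tumbler, the shaker and the wood block where they stand, and finish clear of the drum.

Things in the scene. Friction and masses are not known exactly. Their poses are not given: they have to be found in the camera images.
- cradle: Plywood drum cradle screwed to the desk, 283 mm long, 190 mm wide. Origin: middle of the ramp's foot, on the desk top (z = 0). Its x axis points level and uphill along the middle of the lane, y across it, z up. Carpeted ramp 164 mm wide. Upright cheeks at y = +-82 to +-94 mm, tops 33 mm above the desk, guide the drum's ends; before the foot they flare out to x = -56, y = +-117 mm.
- crest (a point): Middle of the ramp's top edge, 160 mm along x from the cradle's origin and 21 mm above the desk (a straight 7.5 degree slope). Behind it the seat falls 6 degrees to the stop. Let go before the crest, the drum rolls back; let go behind it, it settles towards the stop but may hang if it rubs on a cheek, so push it right up to the stop.
- stop (a point): Middle of the upright stop board's padded face, 259 mm along x from the cradle's origin, 77 mm above the desk. The board's top is 118 mm above the desk.
- drum: Loose drum lying on its side: a smooth cylinder 120 mm in diameter and 140 mm long, red shell with yellow stripes, a black band round each end and pale skins on the end faces; 0.3 to 0.65 kg. Origin: its middle, on its axis; y is the axis, x and z turn as it rolls. It starts on the desk (middle 60 mm high) just before the ramp's foot, within 3 degrees of square and 3 mm of mid-lane.
- home (a point): Where the drum's middle is when it sits fully home against the stop: 199 mm along x from the cradle's origin, 77 mm above the desk, mid-lane.
- tumbler: Bystander: closed yellow tumbler standing upright, 80 mm wide, 156 mm high. Origin: centre of its underside.
- shaker: Bystander: aluminium tube shaker with black caps standing upright, 48 mm wide, 130 mm high. Origin: centre of its underside.
- woodblock: Bystander: wooden block, 150 x 55 x 44 mm, long side along its x. Origin: centre of its underside.
Mind the look-alikes: they are no part of the job. What is shaped like the drum but pink, purple or turquoise is not meant.

How it is judged:
By the outcome, as a careful person would: the job done as asked, in the order asked, and still so for the second after the job is handed in, with the robot touching nothing.
It also fails if it takes over 40 s, if anything falls off the work surface, if the arm or the gripper's body presses on something with over 40 N, if the wrist force passes 120 N, or if a joint passes its speed limit or range.

## Robot

A 6-joint arm with a two-finger parallel gripper is mounted at the origin on the work surface. World frame = base frame: x ahead of the robot, y to its left, z up, the work surface at z = 0. Lengths are in mm, angles in rad, forces in N, time in s.
With the tool pointing down it reaches from about 350 to 875 mm from the base axis. Payload 4.2 kg.
Tool frame: the origin (TCP) lies midway between the tips of the shut fingers; the grasp point (between the pads) lies 19 mm behind it; y points along the fingers, x is the direction in which the jaws open and shut, and the axes are right-handed (so a half turn about y gives the same grasp; the last joint's range is limited). The gripper opens to 85 mm and grips with 20 to 120 N. Pads are 22 mm wide; open, the fingers measure 114 mm over their backs; the gripper's body (76 mm by 85 mm) begins 54 mm behind the grasp point. The pads swing forward as they close: fully open they stand 13 mm farther back than shut.
Start: joints at [1.516, 0.385, 0.008, 0, -1.194, -0.259], TCP at [192.89, 594.468, 197.912] pointing down, gripper open.
Joint ranges: [-3.14, 3.14], [-1.21, 2.06], [-1.07, 1.41], [-3.16, 2.05], [-2.99, -0.16], [-3.1, 3.1]. Speed limits (rad/s): [2.79, 2.79, 3.14, 3.14, 3.14, 3.14].

## Interface

Orientations are given as a unit quaternion [x, y, z, w].
In Python, from bench import read_state, get_image, job_done gives the robot as it stands.
- The arm moves only by the tool play_rows, never from a script. Its argument "series" is a list of rows, each a list of 7 numbers: the shift along the tool's x, y, z in m, then the turn, a rotation vector about the tool's x, y, z in rad, then the finger opening in m, from 0 to 0.0854. In form: [[x, y, z, wx, wy, wz, claw], ...]. A call has 1 to 10 rows; each row shifts and turns the pose as measured when the row begins, along the tool's axes as they then stand; what a row does not reach is not made up. A row lasts 1/10 s, in which the tool goes at most 50 mm and 8.59 degrees, less where a joint would pass 70% of its speed; a pose out of reach is approached as far as the arm can. A call with a gripper value outside its range is refused whole. The fingers move at their own pace and stop on an object; the grip force is fixed at half the most. Time passes only in rows, so rows that do not move let the fingers close. It gives the time, the measured TCP pose, the force and the opening at its end, in the units of the state.
- read_state(): the state, without advancing time (a new reading comes with each control period).
- get_image(name): name is "scene" or "top"; returns a dict with "color" (400x640x3 uint8, red, green, blue), "intrinsics" (3x3 intrinsics, pixels), "D" ([k1, k2, p1, p2, k3] as OpenCV has them; the pictures are not rectified), "origin" and "orientation" of the camera in the world. Camera axes: x right, y down, z forward; pixel columns grow to the right and rows downward; lengths in mm; the calibration is good to about 2 mm. A picture is of the moment at which its call begins. There is no depth.
- job_done(): hands the job in, once; it reports no verdict.
The state is a dict: "clock": time; "joints": joint angles; "joint_vel": joint speeds; "joint_efforts": joint torques, N m; "position": TCP position; "ee_rot": TCP orientation; "contact_force": force on the tool from outside, world axes, zero at the start; "wrist_torque": the same for the moment, N m; "gripper_width": finger opening in mm.
Only numpy, scipy, OpenCV 4.12 (cv2) and the standard library are available. Lean on these libraries where they do the work, as an engineer would, in place of code of your own. Each camera call takes 0.05 s, during which the arm holds its last target. There are 200 camera calls.

## Working session

There is one attempt and no reset: what is moved stays moved. The work goes in short steps, Python scripts to look and compute and a tool call to move; the robot and the scene stay as the last step left them, time stands still between calls to the robot, and variables do not carry over. Pictures are saved under pics/ and viewed, about 8 in all and at most 12, crops included, and the job is handed in when it is done.

Besides the shell and the picture viewer there is one more tool, called after "Emit:" as name(argument=value, ...), one argument or row to a line, values as JSON. play_rows: Moves the arm, as the interface text tells. Its arguments: {"type":"object","properties":{"series":{"type":"array","items":{"type":"array","items":{"type":"number"}}}},"required":["series"]}

```bash
mkdir -p pics; cat > h.py <<'E'
import numpy as np, cv2
from bench import read_state, get_image, job_done
from scipy.spatial.transform import Rotation as R
def snap(n,f):
    im=get_image(n); cv2.imwrite('pics/'+f,im['color'][:,:,::-1]); return im
def ray(im,px):
    p=cv2.undistortPoints(np.array([px],float).reshape(-1,1,2),np.array(im['intrinsics'],float),np.array(im['D'],float))[:,0]
    d=np.c_[p,np.ones(len(p))]@R.from_quat(im['orientation']).as_matrix().T
    return np.array(im['origin'],float),d
def onz(im,px,z):
    o,d=ray(im,px); return o+d*((z-o[2])/d[:,2])[:,None]
E
python3 - <<'E'
from h import *
s=read_state(); print(s)
for n in('scene','top'):
    im=snap(n,n+'0.png'); print(n,im['origin'],im['orientation'],im['intrinsics'])
E
```

```text
{'clock': 0.0, 'joints': array([ 1.51559103e+00,  3.85565820e-01,  6.61004309e-03, -5.16914887e-04,
       -1.19397599e+00, -2.58629787e-01]), 'joint_vel': array([-0.00068457,  0.00077495, -0.00075549,  0.00254049, -0.00179202,
       -0.00044302]), 'joint_efforts': array([ 2.83327086e-05, -3.92292309e+01,  1.88400793e+01,  4.18634802e+00,
       -4.57404123e-03,  1.36331991e-06]), 'position': array([192.70185034, 593.85780864, 196.80722561]), 'ee_rot': array([ 0.41627344, -0.57155531,  0.57251134, -0.41505628]), 'contact_force': array([-0.31608584, -0.83870863, -0.86538277]), 'wrist_torque': array([ 0.00078319,  0.06564547, -0.01652415]), 'gripper_width': 85.62683374050307}
scene [1224.91432718  201.69914859  876.21571902] [ 0.58521734  0.73750651 -0.25938985 -0.21522482] [[494.42314014   0.         318.1851368 ]
 [  0.         494.42314014 201.58709477]
 [  0.           0.           1.        ]]
top [388.70569259  42.52441852 902.8969763 ] [ 0.74684212 -0.65586045  0.07047182 -0.0843068 ] [[410.75827924   0.         318.54535236]
 [  0.         410.75827924 206.85755808]
 [  0.           0.           1.        ]]
```

View pics/scene0.png

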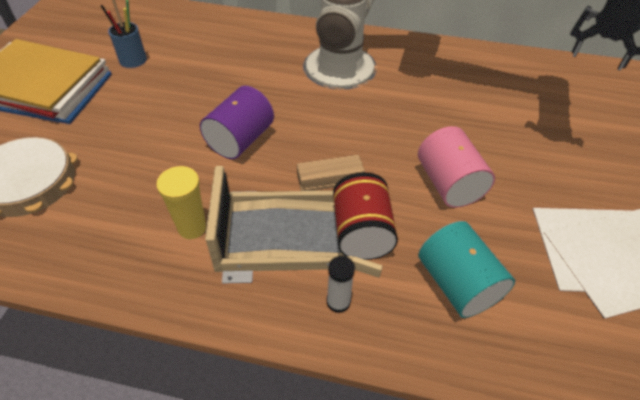

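View pics/top0.png

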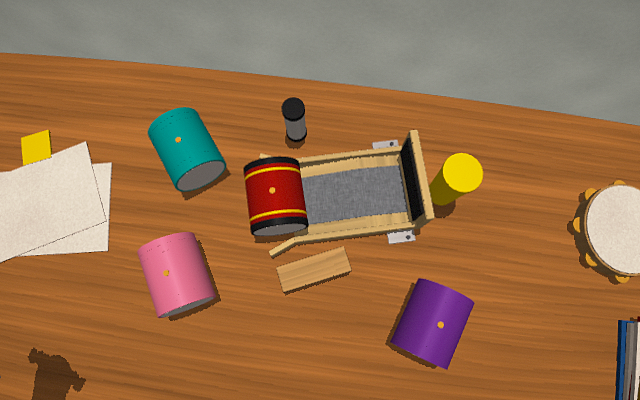

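The drum sits at about (275,195) in the top view, with the ramp rising to the right towards the stop board at (418,175). The tumbler is at (460,175), the shaker at (293,120) and the block at (313,270). I'll take a closer crop to get the cradle geometry.

```bash
python3 - <<'E'
from h import *
im=get_image('top'); c=im['color'][110:310,220:500]
cv2.imwrite('pics/crop.png',cv2.resize(c[:,:266,::-1],None,fx=3,fy=3,interpolation=cv2.INTER_CUBIC))
for z,n,p in [(60,'drum',(275,195)),(0,'shaker',(295,138)),(0,'block',(313,275)),(156,'tumbler',(463,173)),(118,'boardtop',(411,131)),(118,'boardtop2',(428,222)),(60,'teal',(187,150)),(60,'pink',(177,275))]: print(n,onz(im,[p],z).round())
E
```

```text
drum [[589. 166.  60.]]
shaker [[746. 150.   0.]]
block [[436.  66.   0.]]
tumbler [[ 656. -198.  156.]]
boardtop [[745. -98. 118.]]
boardtop2 [[ 560. -146.  118.]]
teal [[665. 375.  60.]]
pink [[395. 342.  60.]]
```

View pics/crop.png

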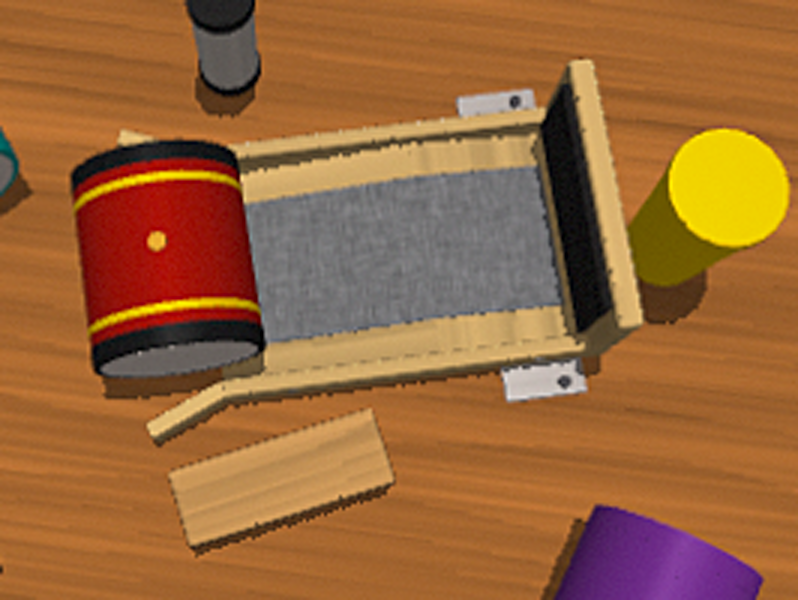

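```bash
python3 - <<'E'
from h import *
im=get_image('top')
def P(pts,z): return onz(im,[(x/3+220,y/3+110) for x,y in pts],z)[:,:2]
b=P([(570,62),(617,328)],118); print('board',b.round(),np.linalg.norm(b[1]-b[0]),np.degrees(np.arctan2(*(b[0]-b[1])[::-1])))
f=P([(240,147),(545,110)],33); n=P([(250,381),(583,341)],33)
for q in(f,n): d=q[1]-q[0]; print('cheek',q.round(),np.degrees(np.arctan2(d[1],d[0])))
bm=b.mean(0)
m=f.mean(0)
d=(f[1]-f[0])/np.linalg.norm(f[1]-f[0])+(n[1]-n[0])/np.linalg.norm(n[1]-n[0]); d/=np.linalg.norm(d); nn=np.array([-d[1],d[0]])
print('width',(f.mean(0)-n.mean(0))@nn,'lat f,n,board',f@nn,n@nn,b@nn,'along board',b@d, d)
# drum: silhouette columns via red/yellow mask, tangent rays to z-height
hsv=cv2.cvtColor(im['color'],cv2.COLOR_RGB2HSV)
roi=np.zeros(hsv.shape[:2],np.uint8); roi[150:245,240:312]=1
red=((hsv[...,0]<8)|(hsv[...,0]>172))&(hsv[...,1]>170)&(roi>0)
L=[];Rr=[]
for r in range(176,212):
    c=np.where(red[r])[0]
    if len(c)>40: L.append((c[0],r));Rr.append((c[-1]+1,r))
out=[]
for S in(L,Rr):
    o,dd=ray(im,S)
    # angle in plane perpendicular to lane y
    u=dd@d; v=dd[:,2]; n2=np.hypot(u,v)
    out.append((np.median(np.arctan2(u,-v))))
    w=onz(im,S,60)[:,:2]; p=np.polyfit(w@nn,w@d,1); print('sil',p, np.degrees(np.arctan(p[0])))
a=np.mean(out); H=o[2]-60
print('drum along from bisector',o[:2]@d+H*np.tan(a),'radius',H/np.cos(a)*np.sin(abs(out[1]-out[0])/2))
e=P([(157,240)],120)[0]; print('dot on top',e,e@d,e@nn)
E
```

```text
board [[ 746.  -96.]
 [ 564. -141.]] 186.8116858844077 13.987133206758948
cheek [[684. 128.]
 [743. -95.]] -75.24182943740571
cheek [[ 511.   96.]
 [ 571. -138.]] -75.7439434109229
width 176.27442013867042 lat f,n,board [694.48797738 695.49869046] [519.2468779  518.19094966] [697.84860623 511.04461342] along board [279.98923661 278.29387481] [ 0.2505002  -0.96811655]Traceback (most recent call last):
  File "<stdin>", line 23, in <module>
ValueError: matmul: Input operand 1 has a mismatch in its core dimension 0, with gufunc signature (n?,k),(k,m?)->(n?,m?) (size 2 is different from 3)
```

```bash
cat > drum.py <<'E'
from h import *
a0=np.radians(-75.7); d=np.array([np.cos(a0),np.sin(a0)]); nn=np.array([-d[1],d[0]]); A0,L0=20.,602.5
def redmask(im):
    hsv=cv2.cvtColor(im['color'],cv2.COLOR_RGB2HSV)
    m=((hsv[...,0]<8)|(hsv[...,0]>172))&(hsv[...,1]>170)
    n,l,s,_=cv2.connectedComponentsWithStats(m.astype(np.uint8)); return l==1+np.argmax(s[1:,4])
def drum(im,H0=60):
    """lane x of the drum's middle from silhouette tangents, lane y/yaw"""
    red=redmask(im); rows=np.where(red.sum(1)>25)[0]; r0,r1=rows[0],rows[-1]
    S=[[],[]]
    for r in range(r0+5,r1-4):
        c=np.where(red[r])[0]; S[0].append((c[0],r)); S[1].append((c[-1]+1,r))
    an=[];yaw=[]
    for s in S:
        o,dd=ray(im,s); an.append(np.median(np.arctan2(dd[:,:2]@d,-dd[:,2])))
        w=onz(im,s,H0)[:,:2]; yaw.append(np.degrees(np.arctan(np.polyfit(w@nn,w@d,1)[0])))
    a=np.mean(an); H=o[2]-H0
    return o[:2]@d+H*np.tan(a)-A0, H/np.cos(a)*np.sin(abs(an[1]-an[0])/2), yaw
def world(lx,ly): return d*(A0+lx)+nn*(L0+ly)
E
python3 - <<'E'
from drum import *
im=get_image('top'); print(drum(im))
e=onz(im,[(157/3+220,240/3+110)],120)[0]; print('dot on top',e[:2]@d-A0,e[:2]@nn-L0)
ye=onz(im,[(157/3+220,y/3+110) for y in (150,185,312,335)],120)[:,:2]@nn-L0; print('stripe',ye)
for lx in(-60,-130,0,160,199): print(lx,world(lx,0))
s=read_state(); print(R.from_quat(s['ee_rot']).as_matrix().round(3))
E
```

```text
(np.float64(-34.831366833426934), np.float64(59.048936838965425), [np.float64(3.2763838159279843), np.float64(-1.9028100574623412)])
dot on top -35.00202685759474 3.965331534283223
stripe [ 66.13000775  41.68271304 -44.21785048 -59.34570364]
-60 [573.95201766 187.57753442]
-130 [556.66208677 255.40863562]
0 [588.77195843 129.43659054]
160 [628.29180046 -25.60592649]
199 [637.92476196 -63.39754001]
[[-0.309 -0.     0.951]
 [-0.951 -0.001 -0.309]
 [ 0.001 -1.     0.   ]]
```

Emit:
play_rows(
  series=[
    [0.021,0,0.045,0,0,0,0.07],
    [0.021,0,0.045,0,0,0,0.07],
    [0.021,0,0.045,0,0,0,0.07],
    [0.021,0,0.045,0,0,0,0.07],
    [0.021,0,0.045,0,0,0,0.07],
    [0.021,0,0.045,0,0,0,0.07],
    [0.021,0,0.045,0,0,0,0.07],
    [0.021,0,0.045,0,0,0,0.07],
    [0.021,0,0.045,0,0,0,0.07],
    [0,0,0,0,0,0,0.07],
  ],
)

```text
clock: 1.25
position: [524.7, 285.9, 195.9]
ee_rot: [0.418, -0.57, 0.571, -0.417]
contact_force: [-0.4, 0.2, -0.3]
gripper_width: 69.9
```

Emit:
play_rows(
  series=[
    [0,0,0,0,0.126,0,0.07],
    [0,0,0,0,0.126,0,0.07],
    [0,0,0,0,0.126,0,0.07],
    [0,0,0,0,0.126,0,0.07],
    [0,0,0,0,0.126,0,0.07],
    [0,0,0,0,0.126,0,0.07],
    [0,0,0,0,0.126,0,0.07],
    [0,0,0,0,0.126,0,0.07],
    [0,0,0,0,0,0,0.07],
  ],
)

```text
clock: 2.15
position: [522.6, 286.1, 194.1]
ee_rot: [0.076, -0.702, 0.704, -0.074]
contact_force: [-0.5, 0.8, 0.2]
gripper_width: 70.1
```

```bash
cat > st.py <<'E'
from drum import *
s=read_state(); M=R.from_quat(s['ee_rot']).as_matrix(); p=s['position']
L=np.c_[np.r_[d,0],np.r_[nn,0],[0,0,1]]  # lane axes in world
print('t',s['clock'],'TCP lane',(p[:2]@d-A0).round(1),(p[:2]@nn-L0).round(1),p[2].round(1),'w',s['gripper_width'],'F lane',(L.T@s['contact_force']).round(1))
print('tool axes (cols) in lane\n',(L.T@M).round(3)); print('joints',s['joints'].round(2))
E
python3 st.py
```

```text
t 2.15 TCP lane -168.1 -25.4 194.1 w 70.09199646466962 F lane [-0.9 -0.3  0.2]
tool axes (cols) in lane
 [[-0.037  0.001  0.999]
 [-0.999 -0.004 -0.037]
 [ 0.004 -1.     0.001]]
joints [ 0.77  0.34 -0.07 -0.   -1.17 -0.56]
```

Emit:
play_rows(
  series=[
    [-0.025,0,0.02,0,-0.037,0,0.07],
    [0,0,0.02,0.1,0,0,0.07],
    [0,0,0,0.1,0,0,0.07],
    [0,0,0,0.1,0,0,0.07],
    [0,0.026,-0.008,0,0,0,0.07],
    [0,0.026,-0.008,0,0,0,0.07],
    [0,0.026,-0.008,0,0,0,0.07],
    [0,0.026,-0.008,0,0,0,0.07],
    [0,0,0,0,0,0,0.07],
  ],
)

```text
clock: 3.05
position: [556.8, 253.7, 83.5]
ee_rot: [0.085, -0.583, 0.8, -0.112]
contact_force: [-0.5, -0.4, -0.3]
gripper_width: 69.9
```

```bash
python3 st.py; python3 -c "
from drum import *
im=snap('scene','s1.png')"
```

```text
t 3.05 TCP lane -128.4 -0.3 83.5 w 69.87337094771267 F lane [ 0.3 -0.6 -0.3]
tool axes (cols) in lane
 [[ 0.032  0.306  0.951]
 [-0.999  0.005  0.033]
 [ 0.005 -0.952  0.306]]
joints [ 0.83  0.51 -0.24  0.31 -1.01 -0.74]
```

View pics/s1.png

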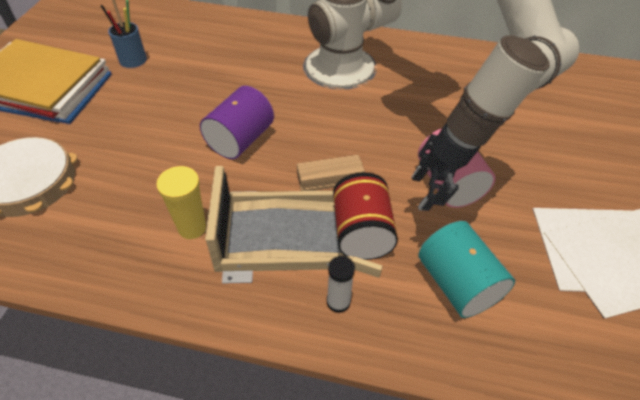

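Fingers are poised behind the drum at (433,185), spread across the lane, and clear of the pink and turquoise drums. Next I lower them and approach slowly.

Emit:
play_rows(
  series=[
    [0,0.013,-0.004,0,0.035,0,0.07],
    [0,0.013,-0.004,0,0,0,0.07],
    [0,0.003,0.009,0,0,0,0.07],
    [0,0.002,0.0075,0,0,0,0.07],
    [0,0.0012,0.0038,0,0,0,0.07],
    [0,0.0009,0.0028,0,0,0,0.07],
  ],
)

```text
clock: 3.7
position: [569.2, 233.3, 65.8]
ee_rot: [0.068, -0.588, 0.799, -0.109]
contact_force: [0.3, 0.0, -1.1]
gripper_width: 69.6
```

```bash
python3 st.py
```

```text
t 3.7 TCP lane -105.5 6.6 65.8 w 69.64511400335586 F lane [ 0.1  0.3 -1.1]
tool axes (cols) in lane
 [[ 0.007  0.3    0.954]
 [-1.     0.021  0.001]
 [-0.02  -0.954  0.3  ]]
joints [ 0.79  0.52 -0.29  0.34 -0.93 -0.76]
```

Emit:
play_rows(
  series=[
    [0.004,0.009,-0.003,0,0,0,0.07],
    [0.001,0.0009,0.0028,0,0,0,0.07],
    [0,0.0009,0.0028,0,0,0,0.07],
    [0,0.0009,0.0028,0,0,0,0.07],
    [0,0.0009,0.0028,0,0,0,0.07],
  ],
)

```text
clock: 4.2
position: [567.7, 219.8, 56.3]
ee_rot: [0.067, -0.588, 0.799, -0.11]
contact_force: [-1.0, -0.0, 0.6]
gripper_width: 69.8
```

```bash
python3 st.py; python3 -c "
from drum import *
print(drum(get_image('top')))"
```

```text
t 4.2 TCP lane -92.8 1.9 56.3 w 69.78721865025283 F lane [-0.2 -1.   0.6]
tool axes (cols) in lane
 [[ 0.007  0.299  0.954]
 [-1.     0.023  0.001]
 [-0.022 -0.954  0.299]]
joints [ 0.77  0.52 -0.32  0.35 -0.89 -0.77]
(np.float64(-34.91786276504974), np.float64(59.135425956494636), [np.float64(3.658138349438703), np.float64(-1.9028100574623412)])
```

Emit:
play_rows(
  series=[
    [0,0.0009,0.003,0,0,0,0.07],
    [0,0.0009,0.003,0,0,0,0.07],
    [0,0.0009,0.003,0,0,0,0.07],
    [0,0.0009,0.003,0,0,0,0.07],
    [0,0.0009,0.003,0,0,0,0.07],
    [0,0.0009,0.003,0,0,0,0.07],
  ],
)

```text
clock: 4.85
position: [573.5, 200.7, 58.0]
ee_rot: [0.067, -0.588, 0.798, -0.11]
contact_force: [-4.2, 2.1, 8.9]
gripper_width: 69.9
```

```bash
python3 st.py; python3 -c "
from drum import *
print(drum(snap('top','t2.png')))"
```

```text
t 4.85 TCP lane -72.9 2.8 58.0 w 69.916039902345 F lane [-3.1 -3.6  8.9]
tool axes (cols) in lane
 [[ 0.008  0.299  0.954]
 [-1.     0.025  0.001]
 [-0.023 -0.954  0.299]]
joints [ 0.74  0.51 -0.34  0.37 -0.88 -0.75]
(np.float64(-32.44961792404565), np.float64(59.226560385717775), [np.float64(7.422669025611623), np.float64(-1.9280969554994143)])
```

View pics/t2.png

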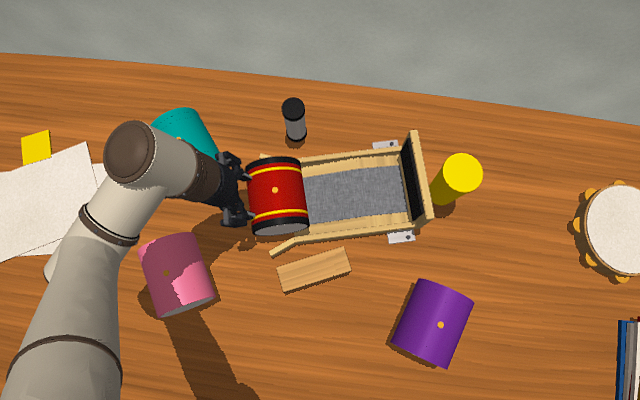

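```bash
python3 - <<'E'
from drum import *
s=read_state(); M=R.from_quat(s['ee_rot']).as_matrix()
o=[]
for n,(x0,y0) in (('scene',(320,130)),('top',(200,130))):
    im=get_image(n); c=im['color'].copy()
    Rm=R.from_quat(im['orientation']).as_matrix().T
    for k,(off,col) in enumerate([((0,0,0),(0,255,0)),((35,-10,0),(0,255,255)),((-35,-10,0),(0,255,255)),((35,-10,11),(255,0,255))]):
        P=s['position']+M@np.array(off,float)
        q=cv2.projectPoints((Rm@(P-im['origin']))[None],np.zeros(3),np.zeros(3),np.array(im['intrinsics']),np.array(im['D']))[0].ravel()
        cv2.circle(c,tuple(q.round().astype(int)),1,col,-1)
    o.append(cv2.resize(c[y0:y0+120,x0:x0+130,::-1],None,fx=3,fy=3,interpolation=cv2.INTER_CUBIC))
cv2.imwrite('pics/c3.png',np.hstack(o))
E
```

```text
(no output)
```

View pics/c3.png

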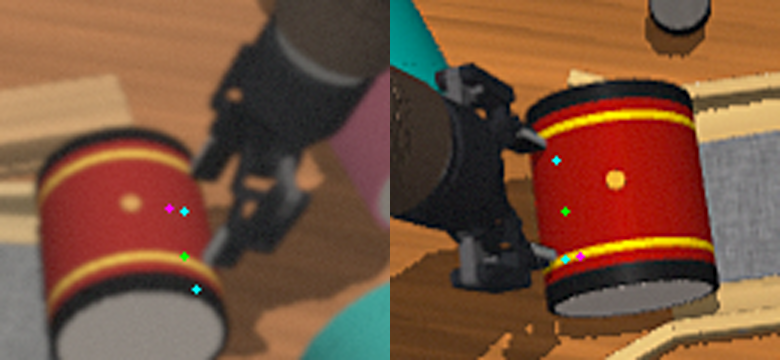

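```bash
python3 - <<'E'
from drum import *
a=get_image('top');b=get_image('scene')
def tri(p,q):
    o1,d1=ray(a,[p]);o2,d2=ray(b,[q]);d1,d2=d1[0],d2[0]
    t=np.linalg.lstsq(np.c_[d1,-d2],o2-o1,rcond=None)[0]
    A,B=o1+t[0]*d1,o2+t[1]*d2; return (A+B)/2,np.linalg.norm(A-B)
for p,q in [((251.7,177.7),(386.7,188.3)),((254.7,216.3),(390.7,216))]:
    m,g=tri(p,q); print(m.round(),g.round(1),'lane',m[:2]@d-A0,m[:2]@nn-L0)
m,g=tri((200+225/3,130+180/3),(320+130/3,130+203/3)); print('dot',m.round(),g,m[:2]@d-A0,m[:2]@nn-L0)
E
```

```text
[591. 200. 165.] 1.7 lane -68.15905574880168 19.937779882578752
[544. 215.  23.] 12.0 lane -93.82184409638467 -22.772560141370718
dot [585. 159. 119.] 0.2429763420510886 -29.75729331590773 3.716014852233002
```

```bash
python3 - <<'E'
from drum import *
a=get_image('top');b=get_image('scene')
def tri(p,q):
    o1,d1=ray(a,[p]);o2,d2=ray(b,[q]);d1,d2=d1[0],d2[0]
    t=np.linalg.lstsq(np.c_[d1,-d2],o2-o1,rcond=None)[0]
    A,B=o1+t[0]*d1,o2+t[1]*d2; return (A+B)/2,np.linalg.norm(A-B)
for p,q in [((251.7,177.7),(390.7,216)),((254.7,216.3),(386.7,188.3))]:
    m,g=tri(p,q); print(m.round(),g.round(1),'lane',m[:2]@d-A0,m[:2]@nn-L0)
E
python3 st.py|head -1
```

```text
[608. 216. 104.] 6.3 lane -78.93585480108288 39.71128067549762
[531. 198.  97.] 6.5 lane -80.76771158550224 -39.19035764334262
t 5.2 TCP lane -73.0 2.7 58.1 w 70.0625897696118 F lane [-2.3 -2.7  4.8]
```

```bash
python3 - <<'E'
from drum import *
im=get_image('scene'); Rm=R.from_quat(im['orientation']).as_matrix().T
M=R.from_quat([0.085,-0.583,0.8,-0.112]).as_matrix(); p=np.array([556.8,253.7,83.5])
c=cv2.imread('pics/s1.png')
for off,col in [((0,0,0),(0,255,0)),((-40,-10,0),(255,255,0)),((40,-10,0),(255,255,0)),((-40,-40,0),(255,0,255)),((40,-40,0),(255,0,255)),((-40,-70,0),(0,0,255)),((40,-70,0),(0,0,255))]:
    P=p+M@np.array(off,float)
    q=cv2.projectPoints((Rm@(P-im['origin']))[None],np.zeros(3),np.zeros(3),np.array(im['intrinsics']),np.array(im['D']))[0].ravel(); print(off,q.round())
    cv2.circle(c,tuple((q).round().astype(int)),1,col,-1)
cv2.imwrite('pics/c4.png',cv2.resize(c[130:230,370:500],None,fx=5,fy=5,interpolation=cv2.INTER_CUBIC))
E
```

```text
(0, 0, 0) [409. 207.]
(-40, -10, 0) [415. 219.]
(40, -10, 0) [408. 189.]
(-40, -40, 0) [422. 210.]
(40, -40, 0) [415. 180.]
(-40, -70, 0) [430. 201.]
(40, -70, 0) [422. 170.]
```

View pics/c4.png

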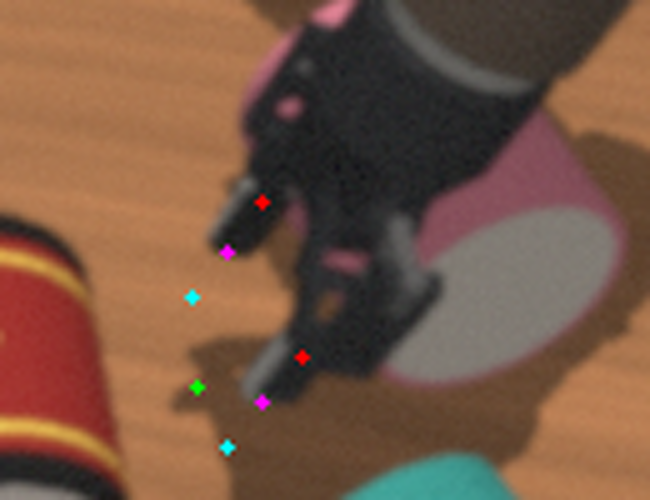

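The picture shows the finger tips about 38 mm behind the reported TCP along the fingers, so the contact is well above the drum's axis. I'll back off, lower by about 32 mm and make contact again.

Emit:
play_rows(
  series=[
    [0,-0.002,-0.006,0,0,0,0.07],
    [0,-0.004,-0.013,0,0,0,0.07],
    [0,-0.004,-0.013,0,0,0,0.07],
    [0.001,0.016,-0.005,0,0,0,0.07],
    [0.001,0.016,-0.005,0,0,0,0.07],
    [0,0,0,0,0,0,0.07],
  ],
)

```text
clock: 5.85
position: [563.2, 239.3, 23.8]
ee_rot: [0.066, -0.589, 0.798, -0.112]
contact_force: [0.3, 0.1, 0.2]
gripper_width: 70.0
```

```bash
python3 st.py; python3 -c "
from drum import *
print(drum(get_image('top')))"
```

```text
t 5.85 TCP lane -112.7 2.4 23.8 w 69.95440126059542 F lane [-0.   0.3  0.2]
tool axes (cols) in lane
 [[ 0.01   0.297  0.955]
 [-1.     0.028  0.002]
 [-0.026 -0.954  0.297]]
joints [ 0.8   0.57 -0.34  0.37 -0.83 -0.82]
(np.float64(-33.90255387458647), np.float64(59.09243097567975), [np.float64(2.766893626171434), np.float64(-1.8801227605694717)])
```

Emit:
play_rows(
  series=[
    [0,0.001,0.008,0,0,0,0.07],
    [0,0.0015,0.006,0,0,0,0.07],
    [0,0.0009,0.003,0,0,0,0.07],
    [0,0.0009,0.003,0,0,0,0.07],
    [0,0.0009,0.003,0,0,0,0.07],
    [0,0.0009,0.003,0,0,0,0.07],
  ],
)

```text
clock: 6.5
position: [573.5, 214.6, 30.5]
ee_rot: [0.064, -0.591, 0.796, -0.115]
contact_force: [-0.5, 1.9, 2.8]
gripper_width: 70.0
```

```bash
python3 st.py|head -1; python3 -c "
from drum import *
print(drum(get_image('top')))"
```

```text
t 6.5 TCP lane -86.3 6.3 30.5 w 69.99712708362024 F lane [-2.  -0.   2.8]
(np.float64(-30.130784070959486), np.float64(59.26477457413592), [np.float64(3.0974345169432356), np.float64(-1.8941057476727678)])
```

Emit:
play_rows(
  series=[
    [0,0.0012,0.003,0,0,0,0.07],
    [0,0.0012,0.003,0,0,0,0.07],
    [0,0.0012,0.003,0,0,0,0.07],
    [0,0.0012,0.003,0,0,0,0.07],
    [0,0.0012,0.003,0,0,0,0.07],
    [0,0.0011,0.003,0,0,0,0.07],
    [0,0.0011,0.003,0,0,0,0.07],
    [0,0.0011,0.003,0,0,0,0.07],
  ],
)

```text
clock: 7.35
position: [582.9, 192.4, 31.8]
ee_rot: [0.062, -0.593, 0.794, -0.119]
contact_force: [-5.8, 5.8, 8.2]
gripper_width: 70.2
```

```bash
python3 st.py; python3 -c "
from drum import *
print(drum(get_image('top')))"
```

```text
t 7.35 TCP lane -62.5 9.9 31.8 w 70.18071104442154 F lane [-7.1 -4.1  8.2]
tool axes (cols) in lane
 [[ 0.016  0.289  0.957]
 [-0.999  0.046  0.002]
 [-0.043 -0.956  0.289]]
joints [ 0.72  0.54 -0.38  0.4  -0.79 -0.77]
(np.float64(-6.882992327121585), np.float64(59.182354543125115), [np.float64(4.076311955096973), np.float64(-1.5758113924566453)])
```

Emit:
play_rows(
  series=[
    [0.001,0.0006,0.003,0,0,-0.006,0.07],
    [0.001,0.0006,0.003,0,0,-0.006,0.07],
    [0.001,0.0006,0.003,0,0,-0.006,0.07],
    [0.001,0.0006,0.003,0,0,-0.006,0.07],
    [0.001,0.0006,0.003,0,0,-0.006,0.07],
    [0.001,0.0006,0.003,0,0,-0.006,0.07],
    [0.001,0.0006,0.003,0,0,-0.006,0.07],
    [0.001,0.0006,0.003,0,0,-0.006,0.07],
  ],
)

```text
clock: 8.2
position: [586.5, 177.6, 44.2]
ee_rot: [0.07, -0.597, 0.792, -0.109]
contact_force: [-3.7, 4.3, 7.3]
gripper_width: 69.8
```

```bash
python3 st.py; python3 -c "
from drum import *
print(drum(snap('top','t5.png'),62))"
```

```text
t 8.2 TCP lane -47.2 9.7 44.2 w 69.8409857770892 F lane [-5.1 -2.6  7.3]
tool axes (cols) in lane
 [[ 0.01   0.278  0.961]
 [-1.     0.021  0.004]
 [-0.019 -0.96   0.278]]
joints [ 0.69  0.53 -0.34  0.36 -0.84 -0.69]
(np.float64(4.747327065042416), np.float64(59.35444530927717), [np.float64(3.9077675996364194), np.float64(-1.2121605469715322)])
```

View pics/t5.png

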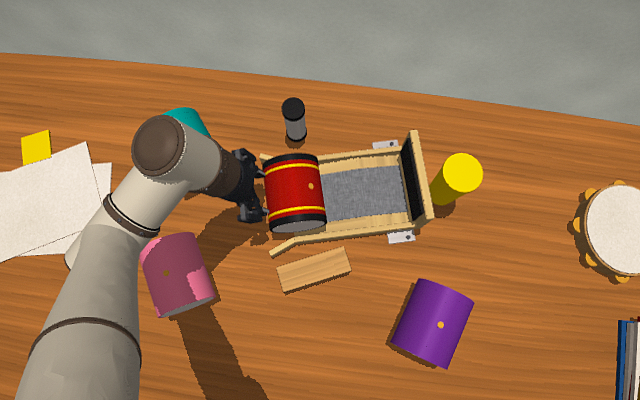

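The drum is rolling: its dot has moved to (311,186), and it is on the ramp and square. The finger is being carried upward, so I'll bias the next rows down.

Emit:
play_rows(
  series=[
    [0.001,0.002,0.003,0,0,-0.003,0.07],
    [0.001,0.002,0.003,0,0,-0.003,0.07],
    [0.001,0.002,0.003,0,0,-0.003,0.07],
    [0.001,0.002,0.003,0,0,-0.003,0.07],
    [0.001,0.002,0.003,0,0,-0.003,0.07],
    [0.001,0.002,0.003,0,0,-0.003,0.07],
  ],
)

```text
clock: 8.85
position: [589.9, 166.7, 51.9]
ee_rot: [0.07, -0.6, 0.789, -0.11]
contact_force: [-6.6, 7.7, 11.0]
gripper_width: 70.1
```

```bash
python3 st.py; python3 -c "
from drum import *
print(drum(get_image('top'),63))"
```

```text
t 8.85 TCP lane -35.9 10.3 51.9 w 70.11250434919364 F lane [-9.1 -4.5 11. ]
tool axes (cols) in lane
 [[ 0.012  0.271  0.963]
 [-1.     0.025  0.005]
 [-0.022 -0.962  0.271]]
joints [ 0.67  0.51 -0.34  0.35 -0.84 -0.66]
(np.float64(12.720442475627763), np.float64(59.26193416350211), [np.float64(4.609709892686332), np.float64(-1.3329110296851294)])
```

Emit:
play_rows(
  series=[
    [0,0.002,0.0008,0,0,0,0.035],
    [0,0.003,0.0004,0,0,0,0.035],
    [0,0.003,0.0004,0,0,0,0.035],
  ],
)

```text
clock: 9.2
position: [592.6, 168.2, 52.5]
ee_rot: [0.066, -0.602, 0.788, -0.114]
contact_force: [-7.5, 6.5, 11.5]
gripper_width: 35.5
```

```bash
python3 st.py|head -1; python3 -c "
from drum import *
print(drum(get_image('top'),63))"
```

```text
t 9.2 TCP lane -36.6 13.2 52.5 w 35.477267705960706 F lane [-8.1 -5.7 11.5]
(np.float64(17.932229578092276), np.float64(59.15264812614774), [np.float64(3.5270978634492485), np.float64(-1.1775314926122262)])
```

Emit:
play_rows(
  series=[
    [0.002,0.005,0.001,0,0,-0.004,0.05],
    [0.002,0.005,0.001,0,0,-0.004,0.065],
    [0.001,0.004,0.0005,0,0,-0.004,0.05],
    [0.001,0.004,0.0005,0,0,-0.004,0.035],
  ],
)

```text
clock: 9.65
position: [595.5, 167.1, 41.4]
ee_rot: [0.066, -0.605, 0.785, -0.116]
contact_force: [-0.7, 4.1, 4.4]
gripper_width: 36.6
```

```bash
python3 st.py; python3 -c "
from drum import *
print(drum(get_image('top'),63))"
```

```text
t 9.65 TCP lane -34.8 15.9 41.4 w 36.62481965271783 F lane [-4.1  0.3  4.4]
tool axes (cols) in lane
 [[ 0.017  0.259  0.966]
 [-0.999  0.04   0.007]
 [-0.036 -0.965  0.26 ]]
joints [ 0.66  0.52 -0.36  0.36 -0.79 -0.67]
(np.float64(24.385894578435654), np.float64(59.38306631358585), [np.float64(5.721364505571741), np.float64(-1.7161900552796119)])
```

Emit:
play_rows(
  series=[
    [0.004,0.006,0.002,0,0,-0.012,0.05],
    [0.004,0.006,0.002,0,0,-0.012,0.065],
    [0.004,0.003,0.002,0,0,-0.012,0.05],
    [0.004,0.003,0.002,0,0,-0.012,0.035],
    [0.002,0.005,0.002,0,0,-0.006,0.05],
    [0.002,0.005,0.002,0,0,-0.006,0.065],
  ],
)

```text
clock: 10.3
position: [580.9, 143.6, 15.2]
ee_rot: [0.086, -0.603, 0.788, -0.092]
contact_force: [-0.6, 2.0, 1.0]
gripper_width: 62.8
```

```bash
python3 st.py; python3 -c "
from drum import *
print(drum(get_image('top'),64))"
```

```text
t 10.3 TCP lane -15.7 -4.2 15.2 w 62.792050490690144 F lane [-2.  -0.1  1. ]
tool axes (cols) in lane
 [[ 0.002  0.258  0.966]
 [-1.    -0.022  0.008]
 [ 0.024 -0.966  0.258]]
joints [ 0.63  0.55 -0.37  0.33 -0.79 -0.63]
(np.float64(43.92795465647905), np.float64(59.47794743250901), [np.float64(3.9990245666640827), np.float64(-1.21493918208411)])
```

Emit:
play_rows(
  series=[
    [0,0,0.003,0,0,0.004,0.05],
    [0,0,0.003,0,0,0.004,0.035],
    [0,0.003,0.003,0,0,0.004,0.05],
    [0,0.003,0.003,0,0,0.004,0.065],
    [0,0,0.003,0,0,0.002,0.05],
    [0,0,0.003,0,0,0,0.035],
    [0,0.003,0.003,0,0,0,0.05],
    [0,0.003,0.003,0,0,0,0.065],
  ],
)

```text
clock: 11.15
position: [585.6, 112.9, 7.6]
ee_rot: [0.081, -0.603, 0.788, -0.097]
contact_force: [-1.1, -0.5, -0.4]
gripper_width: 62.9
```

```bash
python3 st.py; python3 -c "
from drum import *
print(drum(get_image('top'),67))"
```

```text
t 11.15 TCP lane 15.2 -7.2 7.6 w 62.88220175968842 F lane [ 0.2 -1.2 -0.4]
tool axes (cols) in lane
 [[ 0.004  0.26   0.965]
 [-1.    -0.01   0.007]
 [ 0.011 -0.965  0.26 ]]
joints [ 0.59  0.55 -0.42  0.37 -0.73 -0.62]
(np.float64(72.46492737107252), np.float64(59.771746775705076), [np.float64(5.671289042318347), np.float64(-1.373343166739658)])
```

Emit:
play_rows(
  series=[
    [-0.001,-0.0022,0.0035,0,0,0,0.05],
    [-0.001,-0.0022,0.0035,0,0,0,0.035],
    [-0.001,0.0006,0.0035,0,0,0,0.05],
    [-0.001,0.0006,0.0035,0,0,0,0.065],
    [-0.001,-0.0018,0.0035,0,0,0,0.05],
    [-0.001,-0.0018,0.0035,0,0,0,0.035],
    [0,0.0008,0.0035,0,0,0,0.05],
    [0,0.0008,0.0035,0,0,0,0.065],
  ],
)

```text
clock: 12.0
position: [599.2, 87.2, 20.6]
ee_rot: [0.081, -0.603, 0.788, -0.097]
contact_force: [-0.6, -0.1, -0.8]
gripper_width: 62.9
```

```bash
python3 st.py; python3 -c "
from drum import *
print(drum(get_image('top'),72))"
```

```text
t 12.0 TCP lane 43.5 -0.4 20.6 w 62.86053514502651 F lane [-0.  -0.6 -0.8]
tool axes (cols) in lane
 [[ 0.004  0.261  0.965]
 [-1.    -0.01   0.006]
 [ 0.012 -0.965  0.261]]
joints [ 0.54  0.54 -0.39  0.37 -0.76 -0.57]
(np.float64(103.36375034818488), np.float64(59.44057990096068), [np.float64(5.945044882344523), np.float64(-1.1667146753029864)])
```

Emit:
play_rows(
  series=[
    [0,0.0004,0.004,0,0,0,0.063],
    [0,0.0004,0.0035,0,0,0,0.063],
    [0,0.0004,0.0032,0,0,0,0.063],
    [0,0.0004,0.0032,0,0,0,0.063],
    [0,0.0004,0.0032,0,0,0,0.063],
    [0,0.0004,0.0032,0,0,0,0.063],
  ],
)

```text
clock: 12.65
position: [606.4, 67.5, 24.7]
ee_rot: [0.08, -0.603, 0.787, -0.099]
contact_force: [-1.1, 2.2, 0.8]
gripper_width: 62.7
```

```bash
python3 st.py; python3 -c "
from drum import *
print(drum(get_image('top'),75))"
```

```text
t 12.65 TCP lane 64.4 1.8 24.7 w 62.715238214628044 F lane [-2.4 -0.5  0.8]
tool axes (cols) in lane
 [[ 0.006  0.259  0.966]
 [-1.    -0.005  0.008]
 [ 0.007 -0.966  0.259]]
joints [ 0.5   0.53 -0.39  0.37 -0.75 -0.53]
(np.float64(124.2739031789354), np.float64(59.34956600614176), [np.float64(6.9327985570643165), np.float64(-1.4762151418120502)])
```

Emit:
play_rows(
  series=[
    [0,-0.0045,0.003,0,0,0,0.05],
    [0,-0.002,0.003,0,0,0,0.063],
    [0,-0.0045,0.003,0,0,0,0.05],
    [0,-0.002,0.003,0,0,0,0.063],
  ],
)

```text
clock: 13.1
position: [607.2, 56.9, 40.7]
ee_rot: [0.081, -0.602, 0.788, -0.097]
contact_force: [-0.2, 0.2, -0.0]
gripper_width: 62.4
```

```bash
python3 st.py|head -1; python3 -c "
from drum import *
print(drum(get_image('top'),78))"
```

```text
t 13.1 TCP lane 74.9 -0.1 40.7 w 62.44430048634349 F lane [-0.2 -0.1 -0. ]
(np.float64(135.1794121555025), np.float64(59.23953149906335), [np.float64(7.2391091951194735), np.float64(-1.0958913252242168)])
```

Emit:
play_rows(
  series=[
    [0,-0.0046,0.0045,0,0,0,0.05],
    [0,-0.002,0.0045,0,0,0,0.063],
    [0,-0.0042,0.004,0,0,0,0.05],
    [0,-0.0018,0.0045,0,0,0,0.063],
  ],
)

```text
clock: 13.55
position: [611.1, 42.6, 59.2]
ee_rot: [0.081, -0.603, 0.788, -0.097]
contact_force: [-0.3, 1.3, 0.2]
gripper_width: 62.6
```

```bash
python3 st.py|head -1; python3 -c "
from drum import *
print(drum(get_image('top'),79))"
```

```text
t 13.55 TCP lane 89.7 0.2 59.2 w 62.551746386642975 F lane [-1.4  0.1  0.2]
(np.float64(147.94012119258662), np.float64(57.35885515785422), [np.float64(12.54258129909729), np.float64(-1.4177761425249216)])
```

Emit:
play_rows(
  series=[
    [0,-0.0038,0.0035,0,0,0,0.05],
    [0,-0.0012,0.0038,0,0,0,0.063],
    [0,-0.0036,0.0035,0,0,0,0.05],
    [0,-0.001,0.0038,0,0,0,0.063],
  ],
)

```text
clock: 14.0
position: [614.2, 29.6, 73.5]
ee_rot: [0.081, -0.602, 0.788, -0.096]
contact_force: [0.2, 0.6, 0.1]
gripper_width: 62.3
```

```bash
cat >> drum.py <<'E'
def edge(im,H0):
    """drum middle from its uphill (right) silhouette only, radius 60"""
    red=redmask(im); rows=np.where(red.sum(1)>25)[0]
    s=[(np.where(red[r])[0][-1]+1,r) for r in range(rows[0]+5,rows[-1]-4)]
    o,dd=ray(im,s); a=np.median(np.arctan2(dd[:,:2]@d,-dd[:,2])); H=o[2]-H0
    return o[:2]@d+H*np.tan(a)-59.3/np.cos(a)-A0
E
python3 st.py|head -1; python3 -c "
from drum import *
im=get_image('top'); print(drum(im,81),edge(im,81))"
```

```text
t 14.0 TCP lane 103.0 0.0 73.5 w 62.341768563918826 F lane [-0.5  0.4  0.1]
(np.float64(160.26321402028503), np.float64(54.95564880058548), [np.float64(15.787383382889455), np.float64(-1.0102418375915136)]) 155.81391753436168
```

Emit:
play_rows(
  series=[
    [0,-0.0042,0.0044,0,0,0,0.05],
    [0,-0.0018,0.0046,0,0,0,0.063],
    [0,-0.003,0.0044,0,0,0,0.05],
  ],
)

```text
clock: 14.35
position: [616.5, 17.9, 85.9]
ee_rot: [0.082, -0.602, 0.788, -0.095]
contact_force: [-1.2, -0.2, 0.3]
gripper_width: 51.2
```

```bash
python3 st.py|head -1; python3 -c "
from drum import *
im=get_image('top'); print(drum(im,81),edge(im,81))"
```

```text
t 14.35 TCP lane 114.9 -0.7 85.9 w 51.1994231457766 F lane [-0.1 -1.2  0.3]
(np.float64(191.291403703776), np.float64(59.8261223386559), [np.float64(10.22339392540246), np.float64(-0.7224488456476874)]) 191.835782591405
```

The drum tipped over the crest ahead of the fingers. I'll check where it is now.

```bash
python3 -c "
from drum import *
for i in range(3):
    im=snap('top','t9.png'); print(drum(im,78),edge(im,78))
snap('scene','s9.png')"
```

```text
(np.float64(191.908543374753), np.float64(59.9728493978624), [np.float64(10.697272738614544), np.float64(-0.7057665349688289)]) 192.60473476323062
(np.float64(191.87272393045725), np.float64(59.9372736715404), [np.float64(10.697272738614544), np.float64(-0.263786360904713)]) 192.5320907469952
(np.float64(191.8347988344079), np.float64(60.01688024635451), [np.float64(10.223393925402432), np.float64(-0.6325849954126755)]) 192.57654214773643
```

View pics/t9.png

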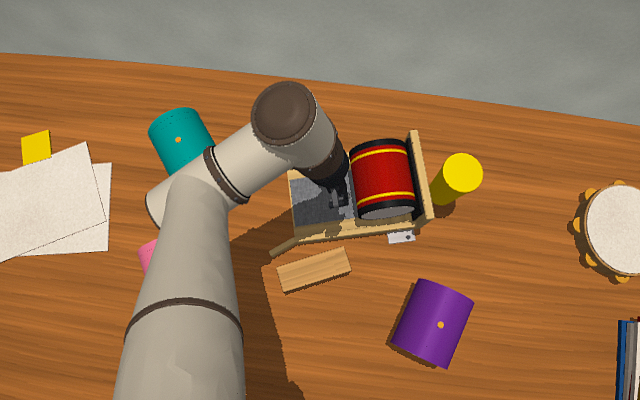

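The drum is at rest near the stop, at about 192 by my estimate against 199 for home. I'll lower the fingers to axis height and push gently to make sure it is seated.

Emit:
play_rows(
  series=[
    [0,0.014,-0.0045,0,0,0,0.063],
    [0,0.015,-0.004,0,0,0,0.063],
    [0,0.015,-0.004,0,0,0,0.063],
    [0,0.001,0.003,0,0,0,0.063],
    [0,0.001,0.004,0,0,0,0.063],
    [0,0.001,0.003,0,0,0,0.063],
  ],
)

```text
clock: 15.2
position: [619.2, 9.3, 39.1]
ee_rot: [0.082, -0.602, 0.788, -0.097]
contact_force: [0.4, 0.3, 0.7]
gripper_width: 62.6
```

```bash
python3 st.py|head -1; python3 -c "
from drum import *
im=get_image('top'); print(drum(im,77),edge(im,77))"
```

```text
t 15.2 TCP lane 123.9 -0.1 39.1 w 62.62906620992367 F lane [-0.2  0.4  0.7]
(np.float64(192.4200153540515), np.float64(59.58706449224514), [np.float64(11.448266523889478), np.float64(-0.7820552009577413)]) 192.71702453173017
```

Emit:
play_rows(
  series=[
    [0,0.0007,0.0025,0,0,0,0.063],
    [0,0.0007,0.0025,0,0,0,0.063],
    [0,0.0007,0.0025,0,0,0,0.063],
    [0,0.0007,0.002,0,0,0,0.063],
    [0,0.0007,0.002,0,0,0,0.063],
  ],
)

```text
clock: 15.75
position: [622.8, 1.5, 40.6]
ee_rot: [0.08, -0.605, 0.786, -0.099]
contact_force: [-8.2, 12.3, 3.2]
gripper_width: 63.0
```

Emit:
play_rows(
  series=[
    [0,0.0006,0.0015,0,0,0,0.063],
    [0,0.0006,0.0015,0,0,0,0.063],
    [0,0.0006,0.0015,0,0,0,0.063],
  ],
)

```text
clock: 16.05
position: [622.7, 1.9, 40.7]
ee_rot: [0.08, -0.607, 0.784, -0.101]
contact_force: [-4.4, 7.9, 2.8]
gripper_width: 62.7
```

```bash
python3 st.py|head -1; python3 -c "
from drum import *
im=get_image('top'); print(drum(im,77),edge(im,77))"
```

```text
t 16.05 TCP lane 131.9 1.3 40.7 w 62.69528156863433 F lane [-8.7 -2.3  2.8]
(np.float64(197.8875445557541), np.float64(54.423762238736394), [np.float64(14.44261106757461), np.float64(0.07377977412705382)]) 192.84218757736076
```

The drum doesn't move under 8–14 N, which suggests it is against the stop. I'll back off and check for a gap.

Emit:
play_rows(
  series=[
    [0,-0.001,-0.004,0,0,0,0.063],
    [0,-0.003,-0.011,0,0,0,0.063],
    [0,-0.004,-0.015,0,0,0,0.063],
    [0,-0.03,-0.02,0,0,0,0.063],
    [0,-0.04,-0.02,0,0,0,0.063],
    [0,-0.04,-0.02,0,0,0,0.063],
    [0,-0.04,-0.02,0,0,0,0.063],
    [0,0,0,0,0,0,0.063],
  ],
)

```text
clock: 16.9
position: [582.8, 152.6, 169.9]
ee_rot: [0.081, -0.606, 0.785, -0.101]
contact_force: [0.5, -0.5, 1.1]
gripper_width: 63.0
```

```bash
python3 st.py|head -1; python3 -c "
from drum import *
im=snap('top','a.png'); print(drum(im,77),edge(im,77)); b=get_image('scene')
f=lambda c:cv2.resize(np.ascontiguousarray(c[:,:,::-1]),None,fx=4,fy=4,interpolation=cv2.INTER_CUBIC)
cv2.imwrite('pics/c10.png',np.hstack([f(im['color'][120:250,340:440]),f(b['color'][150:280,190:290])]))"
```

```text
t 16.9 TCP lane -24.0 -0.1 169.9 w 63.0172535884581 F lane [0.6 0.4 1.1]
(np.float64(191.99437613732266), np.float64(59.941642822944544), [np.float64(10.937290597913108), np.float64(-0.7957341908556377)]) 192.65823525356427
```

View pics/c10.png

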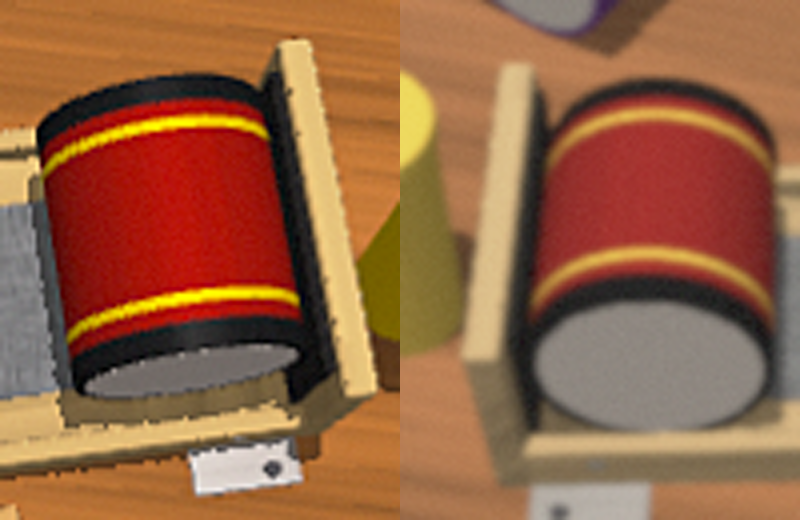

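The drum is square and touching the black pad in both views. The 6 mm offset fits the pad's thickness, because I had measured the wooden board behind it. One last check on the bystanders before I hand in.

```bash
python3 -c "
from drum import *
snap('scene','fin.png')"
```

```text
(no output)
```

View pics/fin.png

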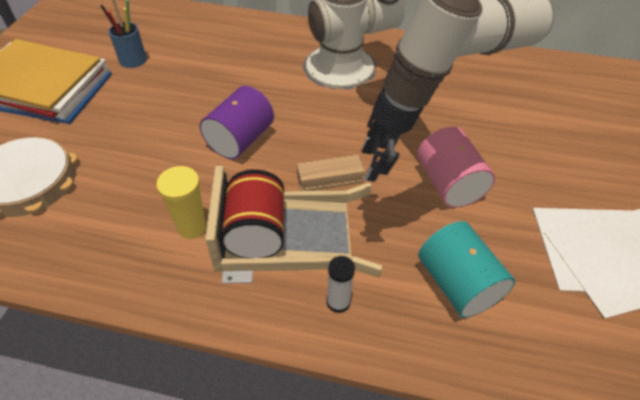

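The tumbler (182,200), shaker (340,284) and block (331,172) stand where they began. The drum is home at (253,215) and the gripper is clear of everything.

```bash
python3 -c "
from bench import job_done; print(job_done())"
```

```text
the job is handed in; nothing more can be done
None
```

The drum is seated square against the padded stop, and the job was handed in at about 17 s with the gripper clear. However, it was not under control the whole way: it got away from the fingers at the crest.

**Final checks**
- **Seating:** a last push of 8–14 N did not move the drum, and no gap to the pad shows in either view. My camera estimate reads about 192.7 mm along the lane against 199 mm for home. I put that 6 mm down to having taken my reference from the wooden board behind the pad, not the padded face, but I did not measure it again.
- **Bystanders:** the tumbler, shaker and block are at the same pixels as at the start, as are the look-alike drums.

**What went wrong or disagreed**
- **Runaway at the crest:** I was sliding the fingers up over the drum to brake it when it tipped over. It rolled the last 35 mm or so to the stop by itself within 0.35 s, before I pushed it home. If "never letting it run away" is judged strictly, that part was not met.
- **Finger tips:** they showed about 38 mm short of the reported TCP along the fingers. The first contact was therefore too high, and I backed off and made contact again lower while the drum was still on the flat.
- **Rollback on the ramp:** the fingers stuck to the drum and were carried upward, so I worked the jaws open and shut to break the friction. Every camera check showed it further up the ramp than the last. Some readings near zero force mean contact may have been lost briefly, so a small rollback between checks can't be ruled out.

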